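Cull the bad castings into the roll-front reject box

TASK

Five die-cast mounting plates are laid out on the pink mat; two are bad: one has a corner broken off and one is too short. Raise the slatted shutter of the red reject box by its black bar all the way up, so that it stays open by itself, then slide the two bad plates along the mat well inside the box, lying flat and clear of where the shutter comes down. Leave the shutter open, and do not disturb the three good plates or the other things on the mat.

Things in the scene. Friction and masses are not known exactly. Their poses are not given: they have to be found in the camera images.
- rejbox: Red reject box with a slatted roller shutter, fixed: 628 mm wide, 344 deep, 137 high, barrel-shaped from the side. Origin: middle of its mouth line (where the shutter's bottom rail meets the pink mat), on the mat's top. +x points into the box, +y along the mouth, z up. Clear mouth: y -300 to +300 mm, between 12 mm cheeks. Floor inside level with the mat, no sill, 330 mm deep.
- track_axis (a point): Axis of the curved side tracks (runs along the box's y): in the box's frame x = 158 mm, z = -50 mm (below the mat). The slats run at 170 mm radius about it. A fixed hood covers the rear half of the box, from x about 165 mm back; with the shutter up the front half is open from the front and from above.
- shutter (a joint): Travel of the slatted shutter along its curved tracks, as an angle about the track axis: 0 = down, 1.08 rad = fully up (stop); it goes up and back (box +x). It weighs about 0.5 kg. Let go below about 0.55 rad it falls shut, between 0.55 and 0.75 it may hang half-way, past 0.75 it runs on slowly to the stop by its own weight and stays. Raising takes 5 to 15 N on the bar.
- shutter_bar (a point): Middle of the shutter's black pull bar: round, 12 mm diameter, 144 mm long along the box's y, 32 mm off the slats on two posts 130 mm apart. Shutter down, it is 23 mm in front of the mouth line and 40 mm above the mat; it moves on an arc of 202 mm radius about the track axis. It can be pushed from the front (towards box +x and up along the arc) or pinched from above.
- plate_chipped: BAD plate: yellowish cast plate 104 mm (its x) x 80 (y) x 16 thick with the +x +y corner broken off (38 x 38 mm missing, grey diagonal break); 0.25 to 0.4 kg. Origin: centre of the full outline, underside. Lies flat, +x roughly along box +x. All five plates lie in a row 145 mm before the mouth, some 110 mm centre to centre, mostly 10 to 35 mm apart; which lies where varies.
- plate_short: BAD plate: yellowish cast plate only 72 mm long (its x) instead of 104 mm, 80 mm wide (its y), 16 mm thick: its +x end is missing (grey break, only two corner holes); 0.2 to 0.3 kg. Origin: centre of its 72 x 80 mm outline, on the underside. Lies flat, +x roughly along the box's +x.
- plate_good1: Good plate, to be left alone: whole rectangle 104 mm (x) x 80 mm (y) x 16 mm, yellowish, central bore and four corner holes marked on top, about 0.34 kg. Origin: centre of the underside.
- plate_good2: Good plate, the same as plate_good1.
- plate_good3: Good plate, the same as plate_good1.
- screw_jar: Bystander: clear jar with yellow cap, 64 mm diameter, 85 mm high, standing on the mat left of the batch. Origin: centre of its underside.
- grease_tin: Bystander: green tin, 72 mm diameter, 100 mm high, standing on the mat right of the batch. Origin: centre of its underside.
- screwdriver: Bystander: screwdriver 200 mm long with an orange handle, lying right of the batch. Origin: middle of its length.
- caliper: Bystander: steel caliper 190 mm long, lying left of the batch. Origin: middle of its beam.
Mind the look-alikes: they are no part of the job. What is shaped like the plate_chipped but blue is not meant. Leave any blue look-alike of the plate_short alone.

How it is judged:
On the way:
1. the shutter is fully up and stays open with nothing touching it (value of joint shutter above 0.95 rad and contact force between each of the arm, the fingers and shutter below 0.3 N), for 0.3 s.
At the end, for the whole second after the job is handed in: The shutter stands open (above 0.95 rad). Both bad plates lie at rest, flat on the box's floor, wholly inside: centre of the chipped one at least 66 mm and of the short one at least 56 mm behind the mouth line, between the cheeks. The three good plates are within 30 mm of where they were (value of joint shutter above 0.95 rad and x of plate_chipped in the frame of rejbox between 0.066 and 0.33 m and x of plate_short in the frame of rejbox between 0.056 and 0.33 m and y of plate_chipped in the frame of rejbox between -0.3 and 0.3 m and y of plate_short in the frame of rejbox between -0.3 and 0.3 m and angle between each of plate_chipped, plate_short's own z axis and vertical below 0.1 rad and z of each of plate_chipped, plate_short in the frame of rejbox below 0.01 m and linear speed of each of plate_chipped, plate_short below 0.02 m/s and distance of each of plate_good1, plate_good2, plate_good3 from where it was at the start of the episode below 0.03 m); the robot touches nothing.
It fails at once if a good plate is pushed out of its place (more than 30 mm) or tipped (distance of any of plate_good1, plate_good2, plate_good3 from where it was at the start of the episode above 0.03 m or angle between any of plate_good1, plate_good2, plate_good3's own z axis and vertical above 0.3 rad).
It fails at once if the jar, tin, screwdriver or caliper is pushed more than 30 mm (distance of any of screw_jar, grease_tin, screwdriver, caliper from where it was at the start of the episode above 0.03 m).
It also fails if it takes over 61 s, if anything falls off the work surface, if the arm or the gripper's body presses on something with over 40 N, if the wrist force passes 120 N, or if a joint passes its speed limit or range.

ROBOT

A 6-joint arm with a two-finger parallel gripper is mounted at the origin on the work surface. World frame = base frame: x ahead of the robot, y to its left, z up, the work surface at z = 0. Lengths are in m, angles in rad, forces in N, time in s.
With the tool pointing down it reaches from about 0.25 to 0.775 m from the base axis. Payload 4 kg.
Tool frame: the origin (TCP) lies at the very end of the fingers, on their centre line; the grasp point (between the pads) lies 19 mm behind it; z points along the fingers, y is the line along which they close (so a half turn about z gives the same grasp; the last joint's range is limited). The gripper opens to 94 mm and grips with 3 to 60 N. Pads are 16 mm wide; open, the fingers measure 119 mm over their backs; the gripper's body (75 mm by 177 mm) begins 78 mm behind the grasp point.
Start: joints at [-1.331, 0.087, 1.371, -0, 1.684, -0.103], TCP at [0.185, -0.518, 0.206] pointing down, gripper open.
Joint ranges: [-3.1, 3.1], [-0.76, 2.03], [0.27, 2.55], [-1.08, 4.22], [0.17, 2.65], [-2.57, 2.57]. Speed limits (rad/s): [2.79, 2.79, 3.14, 3.14, 3.14, 3.14].

INTERFACE

Orientations are given as [roll, pitch, yaw] about the fixed x, y, z axes, in that order (R = Rz(yaw) Ry(pitch) Rx(roll)).
In Python, from bench import robot, vision gives the robot as it stands.
- The arm moves only by the shell command python3 -m crank 'ROWS'. ROWS is JSON, a list of rows, each a list of 3 entries, a list of its own where there are three numbers: the closure, from 0 (fully open) to 1 (shut), then the shift along the tool's x, y, z in m, then the turn, a rotation vector about the tool's x, y, z in degrees. A call has 1 to 8 rows; each row shifts and turns the commanded pose from where the row before left it, along the tool's axes as they then stand; what a row does not reach is not made up. A row lasts 1/10 s, in which the tool goes at most 50 mm and 8.59 degrees, less where a joint would pass 70% of its speed; a pose out of reach is approached as far as the arm can. A call with a gripper value outside its range is refused whole. The fingers move at their own pace and stop on an object; the grip force is fixed at half the most. Time passes only in rows, so rows that do not move let the fingers close. It gives the time, the measured TCP pose, the force, the opening and the grip force at its end, in the units of the state.
- robot.get_obs(): the state, without advancing time (a new reading comes with each control period).
- vision.snapshot(name): name is "scene" or "top"; returns a dict with "color" (480x640x3 uint8, red, green, blue), "z_map" (480x640 float32, m along the optical axis (not along the pixel's ray), 0 where there is no reading), "fx", "fy", "cx", "cy" (pixels), "dist" ([k1, k2, p1, p2, k3] as OpenCV has them; the pictures are not rectified), "R" (3x3) and "t" (3): a world point X has camera coordinates R X + t. Camera axes: x right, y down, z forward; pixel columns grow to the right and rows downward; lengths in m; the calibration is good to about 2 mm. A picture is of the moment at which its call begins.
- robot.close_job(): hands the job in; it is judged then, once.
The state is a dict: "time": time; "joint_positions": joint angles; "qvel": joint speeds; "joint_torque": joint torques, N m; "tool_pos": TCP position; "ee_rot": TCP orientation; "wrist_force": force on the tool from outside, world axes, zero at the start; "wrist_torque": the same for the moment, N m; "width": finger opening in m; "finger_force": force on a finger pad.
Only numpy, scipy, OpenCV 4.12 (cv2) and the standard library are available. Lean on these libraries where they do the work, as an engineer would, in place of code of your own. Each camera call takes 0.05 s, during which the arm holds its last target. There are 200 camera calls.

## Working session

There is one attempt and no reset: what is moved stays moved. The work goes in short steps, Python scripts to look and compute and a shell command to move; the robot and the scene stay as the last step left them, time stands still between calls to the robot, and variables do not carry over. Pictures are saved under pics/ and viewed, at most 10 in all, crops included, and the job is handed in when it is done.

```bash
ls; mkdir -p pics; cat > h.py <<'E'
import numpy as np,cv2
from bench import robot,vision
def snap(n,f=None):
    s=vision.snapshot(n)
    if f: cv2.imwrite('pics/'+f,cv2.cvtColor(s['color'],cv2.COLOR_RGB2BGR))
    return s
def world(s):
    "HxWx3 world points"
    K=np.array([[s['fx'],0,s['cx']],[0,s['fy'],s['cy']],[0,0,1]])
    v,u=np.mgrid[:480,:640]
    p=cv2.undistortPoints(np.stack([u,v],-1).reshape(-1,1,2).astype(float),K,np.array(s['dist'])).reshape(480,640,2)
    z=s['z_map'][...,None]
    c=np.concatenate([p*z,z],-1)
    return (c-np.array(s['t']))@np.array(s['R'])
E
python3 - <<'E'
from h import *
a=snap('top','top1.png');b=snap('scene','scene1.png')
np.savez('s1.npz',top=world(a),scene=world(b),tc=a['color'],sc=b['color'],tz=a['z_map'],sz=b['z_map'])
print(robot.get_obs())
E
```

```text
pics
{'time': 0.1, 'joint_positions': array([-1.33111341e+00,  8.78829037e-02,  1.37209437e+00, -5.52399427e-06,
        1.68353859e+00, -1.03067759e-01]), 'qvel': array([ 0.00295475, -0.00142524, -0.00420145,  0.00085601,  0.00039109,
       -0.00112389]), 'joint_torque': array([ 1.29466473e-03, -3.41250944e+01, -3.03301942e+01,  7.19587575e-02,
        3.04388884e-02, -9.95665596e-05]), 'tool_pos': array([ 0.18474123, -0.51754339,  0.20442463]), 'ee_rot': array([-3.13967908e+00, -1.92409146e-04,  3.42749876e-01]), 'wrist_force': array([ 0.19550067, -0.08340922,  0.02559581]), 'wrist_torque': array([-0.01404117,  0.03028137, -0.03667118]), 'finger_force': 0.0, 'width': 0.09399294786471138}
```

View pics/top1.png

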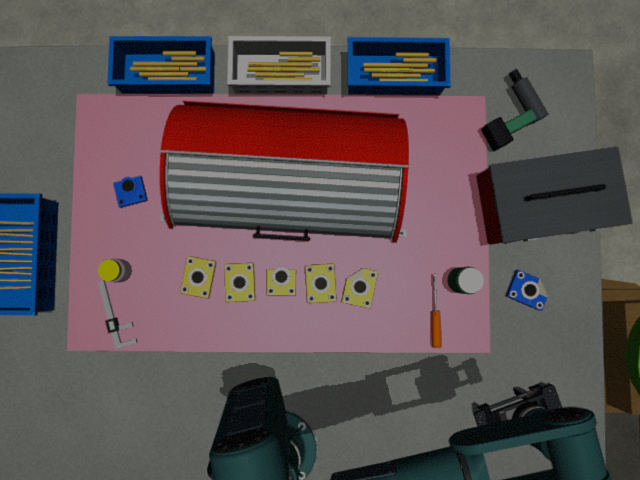

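View pics/scene1.png

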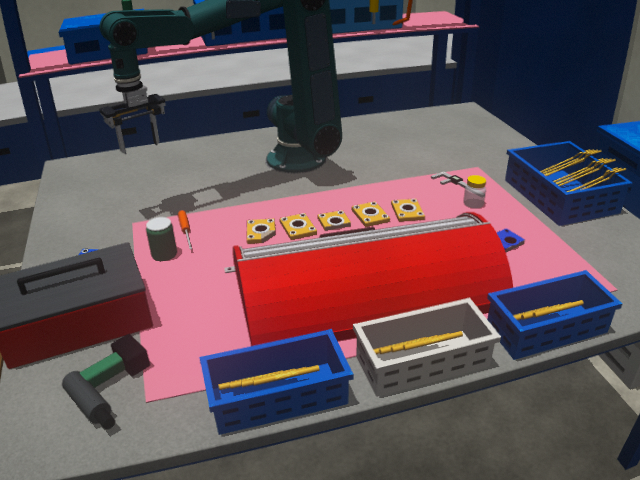

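The top view shows the five yellow plates at about (198,277), (240,283), (281,281), (321,283) and (361,287). The one at (281,281) is shorter than the others, and the one at (361,287) has its upper-left corner missing. The blue plates at (130,190) and (528,290) are look-alikes, so I leave them alone. The black bar is at (281,234). Next I'll measure and confirm with a crop.

```bash
python3 - <<'E'
from h import *
d=np.load('s1.npz');W=d['top'];c=d['tc']
cv2.imwrite('pics/crop1.png',cv2.cvtColor(cv2.resize(c[215:315,165:415],None,fx=3.2,fy=3.2,interpolation=cv2.INTER_CUBIC),cv2.COLOR_RGB2BGR))
hsv=cv2.cvtColor(c,cv2.COLOR_RGB2HSV)
m=((hsv[...,0]>18)&(hsv[...,0]<40)&(hsv[...,1]>70)).astype(np.uint8); m[:240]=0;m[315:]=0;m[:,:160]=0;m[:,400:]=0
m=cv2.morphologyEx(m,cv2.MORPH_CLOSE,np.ones((3,3)))
n,l,st,_=cv2.connectedComponentsWithStats(m)
for i in range(1,n):
    if st[i,4]<100: continue
    P=W[l==i]; zz=np.median(P[:,2]); r=cv2.minAreaRect((P[:,:2]*1000).astype(np.float32))
    print(st[i],'z',zz.round(4),r, cv2.boxPoints(r).round(0).tolist())
# mat z, bar
print('mat',W[320,250:300:10,2])
H=W[...,2]
b=(c.max(-1)<70); b[:222]=0;b[246:]=0;b[:,:245]=0;b[:,320:]=0
n,l,st,_=cv2.connectedComponentsWithStats(b.astype(np.uint8))
i=1+np.argmax(st[1:,4]);vs,us=np.where(l==i)
for u in (256,262,270,280,290,300,306): 
    v=vs[us==u]; print(u,v, W[v,u].round(3).tolist())
for u in (165,168,171,398,401,404):
    print(u,[(v,W[v,u].round(3).tolist(),c[v,u].tolist()) for v in range(212,244,4)])
E
```

```text
[180 256  36  42 680] z 0.0183 ((440.85052490234375, 86.87238311767578), (350.337158203125, 102.40472412109375), 80.45159149169922) [[361.0, -77.0], [462.0, -94.0], [520.0, 251.0], [419.0, 268.0]]
[224 263  31  39 672] z 0.018 ((454.68914794921875, 25.471481323242188), (102.40678405761719, 240.1498260498047), 3.661364793777466) [[396.0, 142.0], [411.0, -98.0], [513.0, -91.0], [498.0, 149.0]]
[305 264  32  39 668] z 0.0183 ((447.76141357421875, -115.5771713256836), (102.64431762695312, 79.55970764160156), 3.786588668823242) [[394.0, -79.0], [399.0, -159.0], [502.0, -152.0], [496.0, -72.0]]
[267 269  29  27 440] z 0.0179 ((450.19891357421875, -31.805744171142578), (70.68396759033203, 125.20819091796875), 0.22488103806972504) [[415.0, 31.0], [415.0, -95.0], [486.0, -94.0], [485.0, 31.0]]
[342 269  36  39 545] z 0.0182 ((448.5722961425781, -177.8192138671875), (168.94332885742188, 102.75650024414062), 77.82666015625) [[381.0, -250.0], [481.0, -271.0], [517.0, -106.0], [416.0, -84.0]]
mat [ 0.00116401  0.00487158  0.00314609  0.00136603 -0.00297643]
256 [223 224 225 226 227 228 229 231 23
[... 3738 characters left out ...]
 -0.322, 0.095], [109, 2, 0]), (220, [0.613, -0.323, 0.09], [108, 18, 13]), (224, [0.603, -0.324, 0.082], [114, 41, 44]), (228, [0.601, -0.338, 0.002], [143, 104, 120]), (232, [0.589, -0.337, 0.01], [73, 76, 77]), (236, [0.578, -0.337, 0.011], [134, 129, 129]), (240, [0.568, -0.338, 0.003], [149, 115, 129])]
404 [(212, [0.646, -0.347, 0.002], [143, 103, 117]), (216, [0.635, -0.347, 0.002], [150, 114, 127]), (220, [0.624, -0.348, -0.005], [151, 116, 127]), (224, [0.612, -0.347, 0.003], [149, 116, 129]), (228, [0.601, -0.346, 0.005], [150, 116, 129]), (232, [0.589, -0.345, 0.011], [139, 143, 141]), (236, [0.579, -0.346, 0.002], [124, 127, 125]), (240, [0.568, -0.347, -0.002], [149, 114, 131])]
```

View pics/crop1.png

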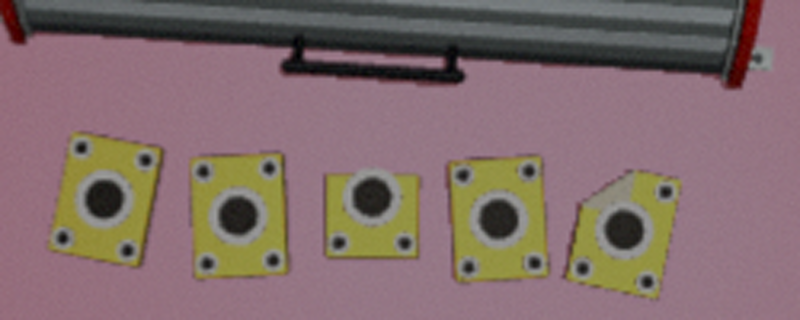

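The crop confirms it. The third plate is short: grey upper end, only two corner holes. The fifth has its upper-left (+x +y) corner broken off, with a grey diagonal. The bar centre is about (0.570,-0.008,0.042) and the box yaw about -0.048. I'll pinch the bar with the tool tilted 30° and lift it along the arc.

```bash
cat >> h.py <<'E'
from scipy.spatial.transform import Rotation as Ro
def rot(yaw,tilt=0): # tool down at yaw, then turn about tool x (deg)
    return Ro.from_euler('z',yaw)*Ro.from_euler('x',np.pi)*Ro.from_euler('x',tilt,degrees=True)
BX=np.array([np.cos(.048),-np.sin(.048),0]);BY=np.array([np.sin(.048),np.cos(.048),0]);O=np.array([.593,-.009,.002])
def box(x,y,z): return O+x*BX+y*BY+np.array([0,0,z])
def plan(targets,start=None):
    "targets: list of (pos,Rot); prints rows rounded, following the rounded command pose"
    if start is None:
        o=robot.get_obs(); start=(np.array(o['tool_pos']),Ro.from_euler('xyz',o['ee_rot']))
    p,R=start
    for tp,tR in targets:
        n=int(np.ceil(max(np.linalg.norm(tp-p)/.049,np.degrees((R.inv()*tR).magnitude())/8.5,1)))
        for k in range(n,0,-1):
            s=np.round(R.inv().apply((tp-p)/k),3); w=np.round(np.degrees((R.inv()*tR).as_rotvec())/k,1)
            print([s.tolist(),w.tolist()]); p=p+R.apply(s); R=R*Ro.from_rotvec(np.radians(w))
        print('--')
    return p,R
E
python3 - <<'E'
from h import *
R=rot(1.523,-30); z=R.apply([0,0,1]); B=box(-.023,0,.040); print(B,z)
plan([(B-.10*z,R),(B-.04*z,R)])
E
```

```text
[ 0.57002649 -0.00789642  0.042     ] [ 0.49942899 -0.02388907 -0.8660254 ]
[[0.038, -0.028, 0.006], [-2.0, 1.4, -5.1]]
[[0.04, -0.025, 0.006], [-2.0, 1.3, -5.1]]
[[0.042, -0.022, 0.006], [-2.0, 1.4, -5.1]]
[[0.043, -0.018, 0.006], [-2.0, 1.3, -5.1]]
[[0.045, -0.015, 0.007], [-2.1, 1.3, -5.1]]
[[0.046, -0.011, 0.007], [-2.1, 1.4, -5.1]]
[[0.046, -0.007, 0.008], [-2.0, 1.3, -5.1]]
[[0.046, -0.003, 0.009], [-2.1, 1.4, -5.1]]
[[0.046, 0.001, 0.01], [-2.0, 1.3, -5.0]]
[[0.046, 0.004, 0.011], [-2.1, 1.4, -5.1]]
[[0.045, 0.008, 0.013], [-2.0, 1.3, -5.0]]
[[0.044, 0.011, 0.014], [-2.1, 1.4, -5.1]]
[[0.042, 0.015, 0.016], [-2.0, 1.3, -5.0]]
--
[[0.0, -0.0, 0.03], [-0.0, 0.0, -0.0]]
[[0.0, -0.0, 0.03], [-0.0, 0.0, -0.0]]
--
```

```bash
python3 -m crank '[[0.3,[0.038,-0.028,0.006],[-2,1.4,-5.1]],[0.5,[0.040,-0.025,0.006],[-2,1.3,-5.1]],[0.7,[0.042,-0.022,0.006],[-2,1.4,-5.1]],[0.7,[0.043,-0.018,0.006],[-2,1.3,-5.1]],[0.7,[0.045,-0.015,0.007],[-2.1,1.3,-5.1]],[0.7,[0.046,-0.011,0.007],[-2.1,1.4,-5.1]],[0.7,[0.046,-0.007,0.008],[-2,1.3,-5.1]],[0.7,[0.046,-0.003,0.009],[-2.1,1.4,-5.1]]]'
python3 -m crank '[[0.7,[0.046,0.001,0.010],[-2,1.3,-5]],[0.7,[0.046,0.004,0.011],[-2.1,1.4,-5.1]],[0.7,[0.045,0.008,0.013],[-2,1.3,-5]],[0.7,[0.044,0.011,0.014],[-2.1,1.4,-5.1]],[0.7,[0.042,0.015,0.016],[-2,1.3,-5]],[0.7,[0,0,0.03],[0,0,0]],[0.7,[0,0,0],[0,0,0]]]'
python3 - <<'E'
from h import *
R=rot(1.523,-30); z=R.apply([0,0,1]); B=box(-.023,0,.040)
snap('top','top2.png'); snap('scene','scene2.png')
plan([(B-.04*z,R),(B+.014*z,R)])
E
```

```text
time: 0.9
tool_pos: [0.3919, -0.2009, 0.1582]
ee_rot: [2.813, -0.074, 1.077]
wrist_force: [-0.3, -0.8, 0.2]
width: 0.0336
finger_force: 0.0
time: 1.6
tool_pos: [0.5333, -0.0052, 0.0974]
ee_rot: [2.627, 0.001, 1.525]
wrist_force: [-0.7, 0.2, 0.6]
width: 0.0282
finger_force: 0.0
[[0.001, 0.001, 0.029], [-0.1, 0.1, 0.0]]
--
[[-0.0, 0.0, 0.027], [-0.0, 0.0, 0.0]]
[[-0.0, 0.0, 0.027], [-0.0, 0.0, 0.0]]
--
```

View pics/scene2.png

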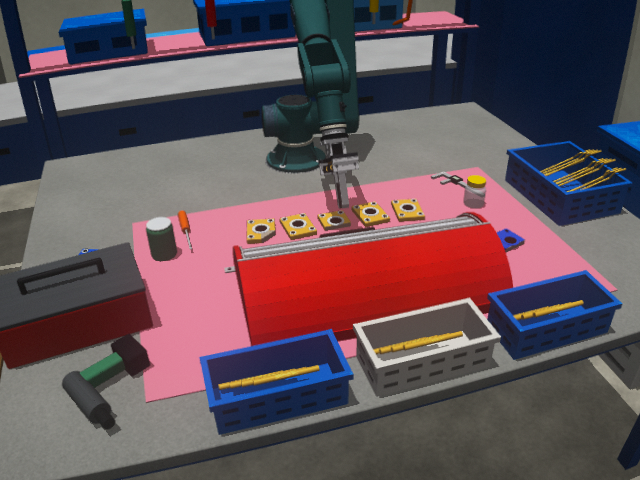

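The tool is in front of the bar, with the fingers near (343,200) and nothing disturbed. Descending along the tool axis.

```bash
python3 -m crank '[[0.72,[0.001,0.001,0.029],[0,0,0]],[0.72,[0,0,0.02],[0,0,0]],[0.72,[0,0,0.018],[0,0,0]],[0.72,[0,0,0.016],[0,0,0]],[0.72,[0,0,0],[0,0,0]]]'
python3 -m crank '[[1,[0,0,0],[0,0,0]],[1,[0,0,0],[0,0,0]],[1,[0,0,0],[0,0,0]],[1,[0,0,0],[0,0,0]]]'
python3 - <<'E'
from h import *
R=rot(1.523,-30); z=R.apply([0,0,1]); B=box(-.023,0,.040)
o=robot.get_obs();p=o['tool_pos']; print(p-(B+.014*z))
A=box(.158,0,-.05); st=(p,Ro.from_euler('xyz',o['ee_rot']))
T=[]
u=B-A
for a in np.arange(.1,1.01,.1):
    T.append((p-B+A+Ro.from_rotvec(BY*a).apply(u),R))
plan(T,st)
E
```

```text
time: 2.2
tool_pos: [0.5774, -0.0097, 0.0304]
ee_rot: [2.62, 0.002, 1.52]
wrist_force: [0.4, 0.7, -0.3]
width: 0.0261
finger_force: 0.0
time: 2.6
tool_pos: [0.5778, -0.0089, 0.0323]
ee_rot: [2.617, 0.003, 1.522]
wrist_force: [-6.8, -1.9, 4.2]
width: 0.0111
finger_force: 30.0
[ 0.00074002 -0.00069958  0.00238079]
[[-0.0, 0.017, -0.01], [0.1, 0.2, 0.0]]
--
[[-0.0, 0.019, -0.009], [-0.0, -0.0, 0.0]]
--
[[-0.0, 0.019, -0.007], [-0.0, -0.0, 0.0]]
--
[[-0.0, 0.019, -0.004], [-0.0, -0.0, 0.0]]
--
[[-0.0, 0.02, -0.003], [-0.0, -0.0, 0.0]]
--
[[-0.0, 0.021, -0.001], [-0.0, -0.0, 0.0]]
--
[[-0.0, 0.02, 0.002], [-0.0, -0.0, 0.0]]
--
[[-0.0, 0.02, 0.003], [-0.0, -0.0, 0.0]]
--
[[-0.0, 0.019, 0.005], [-0.0, -0.0, 0.0]]
--
[[-0.0, 0.019, 0.007], [-0.0, -0.0, 0.0]]
--
```

The bar is gripped (width 11 mm, 30 N). Lifting along the arc.

```bash
python3 -m crank '[[1,[0,0.017,-0.010],[0,0,0]],[1,[0,0.019,-0.009],[0,0,0]],[1,[0,0.019,-0.007],[0,0,0]],[1,[0,0.019,-0.004],[0,0,0]]]'
python3 -m crank '[[1,[0,0.020,-0.003],[0,0,0]],[1,[0,0.021,-0.001],[0,0,0]],[1,[0,0.020,0.002],[0,0,0]],[1,[0,0.020,0.003],[0,0,0]]]'
python3 - <<'E'
from h import *
R=rot(1.523,-30); z=R.apply([0,0,1]); o=robot.get_obs()
q=o['tool_pos']-.014*z-O; r=np.array([q@BX-.158,q[2]+.05]); print(np.hypot(*r), 2.681-np.arctan2(r[1],r[0]))
E
```

```text
time: 3.0
tool_pos: [0.6245, -0.0114, 0.0937]
ee_rot: [2.624, 0.004, 1.522]
wrist_force: [-6.5, -3.7, 1.0]
width: 0.0111
finger_force: 30.0
time: 3.4
tool_pos: [0.6973, -0.0155, 0.1344]
ee_rot: [2.619, 0.005, 1.521]
wrist_force: [-1.4, -3.5, -1.6]
width: 0.0111
finger_force: 30.0
0.20374276036102024 0.8084267148282938
```

```bash
python3 -m crank '[[1,[0,0.019,0.005],[0,0,0]],[1,[0,0.019,0.007],[0,0,0]],[1,[0,0,0],[0,0,0]]]'
python3 -m crank '[[0.6,[0,0,0],[0,0,0]],[0.6,[0,0,0],[0,0,0]],[0.6,[0,0,-0.015],[0,0,0]],[0.6,[0,0,-0.03],[0,0,0]],[0.6,[0,0,-0.04],[0,0,0]],[0.6,[0,0,-0.04],[0,0,0]]]'
python3 - <<'E'
from h import *
snap('top','top3.png'); 
# after: over the mat behind short plate, tool down yaw -0.03 (fingers along y)
E
```

```text
time: 3.7
tool_pos: [0.7387, -0.0176, 0.1437]
ee_rot: [2.614, 0.004, 1.521]
wrist_force: [1.9, -5.0, 0.8]
width: 0.0113
finger_force: 30.0
time: 4.3
tool_pos: [0.6719, -0.0118, 0.2521]
ee_rot: [2.618, 0.001, 1.523]
wrist_force: [0.8, -0.7, 0.6]
width: 0.0372
finger_force: 0.0
```

View pics/top3.png

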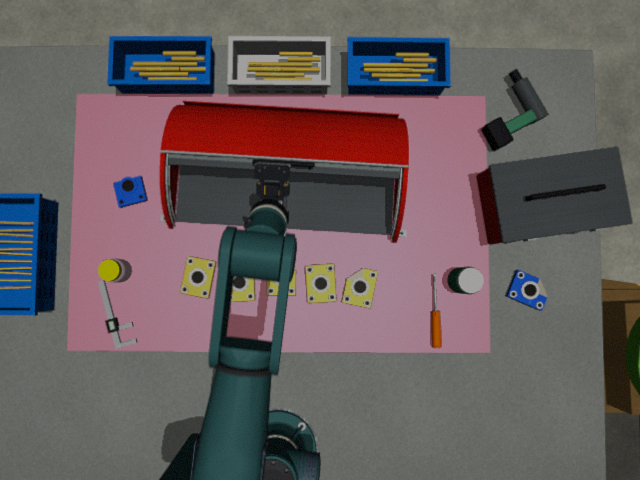

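The shutter is fully open: the box interior shows dark across (170–395,160–230) and the bar sits at the hood edge near (285,163). The plates have not moved. Next I'll work out the rows for pushing.

```bash
python3 - <<'E'
from h import *
d=np.load('s1.npz');W=d['top']
def at(u,v):
    w=W[int(v)-2:int(v)+3,int(u)-2:int(u)+3].reshape(-1,3); return np.median(w[(w[:,2]>.01)&(w[:,2]<.03)],0).round(4)
print('short',at(281.5,281)); print('short back',at(281,293)); print('chip',at(360,286), at(345,300),at(368,305),at(376,274)); print('good',at(321,283),at(240,283))
yc=at(281.5,281)[1]
R=rot(0.0)
p,r=plan([(np.array([.50,yc,.26]),rot(1.0)),(np.array([.385,yc,.16]),R),(np.array([.385,yc,.009]),R)])
plan([(np.array([.650,yc-.004,.009]),R)],(p,r))
E
```

```text
short [ 0.4529 -0.0079  0.0201]
short back [ 0.4203 -0.0082  0.0179]
chip [ 0.4403 -0.2224  0.0193] [ 0.4023 -0.1819  0.0189] [ 0.3892 -0.2444  0.0181] [ 0.4731 -0.2638  0.0191]
good [ 0.448  -0.1167  0.019 ] [0.4468 0.1029 0.0195]
[[-0.001, -0.025, -0.014], [5.0, -1.3, 4.9]]
[[-0.003, -0.026, -0.012], [5.0, -1.3, 4.9]]
[[-0.006, -0.027, -0.01], [5.0, -1.3, 4.9]]
[[-0.008, -0.027, -0.007], [5.0, -1.3, 4.9]]
[[-0.01, -0.026, -0.005], [5.0, -1.4, 4.9]]
[[-0.013, -0.026, -0.002], [5.1, -1.4, 4.8]]
--
[[-0.009, -0.014, 0.014], [-0.0, 0.0, 8.2]]
[[-0.011, -0.012, 0.014], [-0.0, 0.0, 8.2]]
[[-0.012, -0.011, 0.014], [0.0, 0.0, 8.2]]
[[-0.014, -0.009, 0.014], [0.0, 0.0, 8.2]]
[[-0.015, -0.007, 0.015], [0.0, 0.0, 8.2]]
[[-0.016, -0.004, 0.014], [0.0, 0.0, 8.2]]
[[-0.016, -0.002, 0.015], [0.0, 0.0, 8.1]]
--
[[0.0, -0.0, 0.038], [0.0, 0.0, 0.0]]
[[0.0, -0.0, 0.038], [0.0, 0.0, 0.0]]
[[0.0, -0.0, 0.037], [0.0, 0.0, 0.0]]
[[0.0, -0.0, 0.038], [0.0, 0.0, 0.0]]
--
[[0.044, 0.001, -0.0], [0.0, 0.0, 0.0]]
[[0.044, 0.001, -0.0], [0.0, 0.0, 0.0]]
[[0.044, 0.0, -0.0], [0.0, 0.0, 0.0]]
[[0.044, 0.001, -0.0], [0.0, 0.0, 0.0]]
[[0.045, 0.0, -0.0], [0.0, 0.0, 0.0]]
[[0.044, 0.001, -0.0], [0.0, 0.0, 0.0]]
--
```

```bash
python3 -m crank '[[0.6,[-0.001,-0.025,-0.014],[5,-1.3,4.9]],[0.6,[-0.003,-0.026,-0.012],[5,-1.3,4.9]],[0.6,[-0.006,-0.027,-0.010],[5,-1.3,4.9]],[0.6,[-0.008,-0.027,-0.007],[5,-1.3,4.9]],[0.6,[-0.010,-0.026,-0.005],[5,-1.4,4.9]],[0.6,[-0.013,-0.026,-0.002],[5.1,-1.4,4.8]]]'
python3 -m crank '[[0.6,[-0.009,-0.014,0.014],[0,0,8.2]],[0.6,[-0.011,-0.012,0.014],[0,0,8.2]],[0.6,[-0.012,-0.011,0.014],[0,0,8.2]],[0.6,[-0.014,-0.009,0.014],[0,0,8.2]],[0.6,[-0.015,-0.007,0.015],[0,0,8.2]],[0.6,[-0.016,-0.004,0.014],[0,0,8.2]],[0.6,[-0.016,-0.002,0.015],[0,0,8.1]],[0.6,[0,0,0.02],[0,0,0]]]'
python3 -m crank '[[0.6,[0,0,0.035],[0,0,0]],[0.6,[0,0,0.035],[0,0,0]],[0.6,[0,0,0.020],[0,0,0]],[0.6,[0,0,0],[0,0,0]]]'
python3 - <<'E'
from h import *
plan([(np.array([.385,-.008,.009]),rot(0.0))])
E
```

```text
time: 4.95
tool_pos: [0.4989, -0.0071, 0.2517]
ee_rot: [-3.128, 0.007, 0.997]
wrist_force: [0.4, -0.6, -0.8]
width: 0.0375
finger_force: 0.0
time: 5.75
tool_pos: [0.3827, -0.0082, 0.1325]
ee_rot: [-3.141, 0.011, -0.003]
wrist_force: [-0.4, -0.7, 0.3]
width: 0.0375
finger_force: 0.0
time: 6.15
tool_pos: [0.3795, -0.0077, 0.0392]
ee_rot: [-3.14, 0.02, -0.001]
wrist_force: [0.1, 0.2, -0.3]
width: 0.0375
finger_force: 0.0
[[0.006, 0.0, 0.03], [-0.1, 1.1, -0.0]]
--
```

```bash
python3 -m crank '[[0.6,[0,0,0.02],[0,1,0]],[0.6,[0,0,0.009],[0,0,0]],[0.6,[0.01,0,0],[0,0,0]],[0.6,[0.015,0,0],[0,0,0]],[0.6,[0.015,0,0],[0,0,0]],[0.6,[0.015,0,0],[0,0,0]]]'
```

```text
time: 6.75
tool_pos: [0.4391, -0.0087, 0.0141]
ee_rot: [-3.141, -0.004, -0.001]
wrist_force: [-1.8, -0.2, -0.5]
width: 0.0376
finger_force: 0.9
```

```bash
python3 -m crank '[[0.6,[0.018,0,0.003],[0,0,0]],[0.6,[0.018,0,0.002],[0,0,0]],[0.6,[0.018,0,0],[0,0,0]],[0.6,[0.018,0,0],[0,0,0]],[0.6,[0.018,0,0],[0,0,0]]]'
python3 -m crank '[[0.6,[0.018,0.001,0],[0,0,0]],[0.6,[0.018,0.001,0],[0,0,0]],[0.6,[0.018,0,0],[0,0,0]]]'
python3 - <<'E'
from h import *
snap('top','top4.png')
E
```

```text
time: 7.25
tool_pos: [0.5293, -0.0087, 0.0092]
ee_rot: [-3.141, -0.004, -0.001]
wrist_force: [-2.0, 0.0, 1.5]
width: 0.0379
finger_force: 0.9
time: 7.55
tool_pos: [0.5832, -0.0109, 0.0093]
ee_rot: [-3.141, -0.004, -0.001]
wrist_force: [-2.1, -0.4, 0.9]
width: 0.0379
finger_force: 0.9
```

View pics/top4.png

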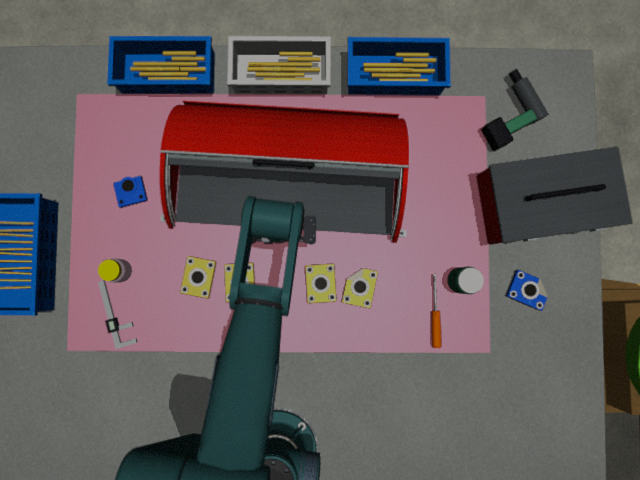

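The short plate is hidden under the arm near the mouth at about (275,225). The good plates have not moved and the shutter is open. Pushing on to x=0.65, then backing off.

```bash
python3 -m crank '[[0.6,[0.018,0.001,0],[0,0,0]],[0.6,[0.018,0.001,0],[0,0,0]],[0.6,[0.016,0,0],[0,0,0]],[0.6,[0.010,0,0],[0,0,0]],[0.6,[0.006,0,0],[0,0,0]],[0.6,[0,0,0],[0,0,0]]]'
python3 -m crank '[[0.6,[-0.02,0,0],[0,0,0]],[0.6,[-0.04,0,0],[0,0,0]],[0.6,[-0.04,0,-0.02],[0,0,0]],[0.6,[-0.02,0,-0.04],[0,0,0]],[0.6,[0,0,-0.045],[0,0,0]]]'
python3 - <<'E'
from h import *
y=-.222+.003
R=rot(0.0)
plan([(np.array([.40,y,.14]),R),(np.array([.355,y,.07]),R),(np.array([.355,y,.009]),R)])
E
```

```text
time: 8.2
tool_pos: [0.6507, -0.0129, 0.0091]
ee_rot: [-3.141, -0.005, -0.001]
wrist_force: [0.2, -0.3, 0.1]
width: 0.0376
finger_force: 0.0
time: 8.7
tool_pos: [0.5245, -0.0124, 0.112]
ee_rot: [-3.14, 0.002, -0.001]
wrist_force: [1.8, -0.2, 0.1]
width: 0.0378
finger_force: 0.0
[[-0.025, 0.041, -0.006], [-0.0, 0.0, -0.0]]
[[-0.025, 0.041, -0.005], [-0.0, 0.0, -0.0]]
[[-0.025, 0.042, -0.006], [-0.0, 0.0, -0.0]]
[[-0.025, 0.041, -0.005], [-0.0, 0.1, -0.0]]
[[-0.024, 0.042, -0.006], [-0.1, 0.0, -0.1]]
--
[[-0.023, -0.0, 0.035], [0.0, 0.0, 0.0]]
[[-0.022, -0.0, 0.035], [0.0, 0.0, 0.0]]
--
[[-0.0, -0.0, 0.031], [0.0, 0.0, 0.0]]
[[-0.0, -0.0, 0.03], [0.0, 0.0, 0.0]]
--
```

```bash
python3 -m crank '[[0.6,[-0.025,0.039,-0.006],[0,0,0]],[0.6,[-0.025,0.039,-0.005],[0,0,0]],[0.6,[-0.025,0.039,-0.006],[0,0,0]],[0.6,[-0.025,0.039,-0.005],[0,0,0]],[0.6,[-0.024,0.039,-0.006],[0,0,0]],[0.6,[-0.02,0,0.035],[0,0,5.7]],[0.6,[-0.019,0,0.035],[0,0,5.7]],[0.6,[0,0,0],[0,0,0]]]'
python3 - <<'E'
from h import *
snap('top','top5.png')
p,r=plan([(np.array([.3615,-.2065,.009]),rot(-.2))])
plan([(np.array([.3615+.28,-.2065,.009]),rot(-.2))],(p,r))
E
```

```text
time: 9.5
tool_pos: [0.3595, -0.2019, 0.0639]
ee_rot: [-3.134, 0.01, -0.202]
wrist_force: [-1.3, 0.2, -0.9]
width: 0.0378
finger_force: 0.0
[[-0.001, 0.002, 0.029], [-0.1, 0.1, 0.0]]
[[-0.0, 0.001, 0.03], [-0.1, 0.0, 0.0]]
--
[[0.046, -0.009, -0.0], [-0.0, 0.0, 0.0]]
[[0.046, -0.009, -0.0], [-0.0, 0.0, 0.0]]
[[0.046, -0.009, -0.0], [-0.0, 0.0, 0.0]]
[[0.045, -0.009, -0.0], [-0.0, 0.0, 0.0]]
[[0.046, -0.01, -0.0], [-0.0, 0.0, 0.0]]
[[0.045, -0.009, -0.0], [-0.0, 0.0, 0.0]]
--
```

View pics/top5.png

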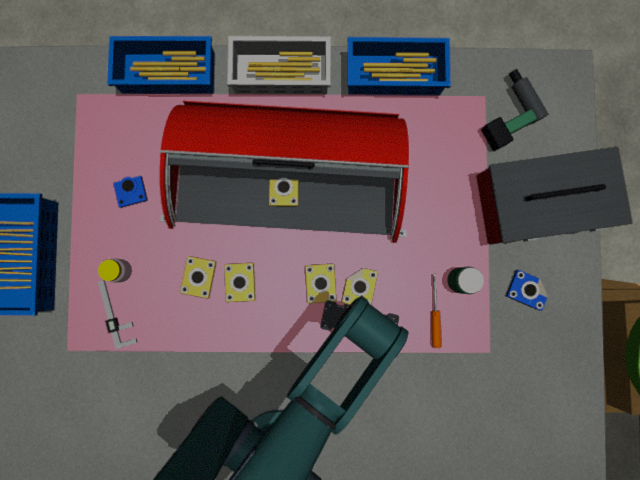

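The short plate is well inside the box at (284,192). The tool is behind the chipped plate at (361,287). Lowering and pushing.

```bash
python3 -m crank '[[0.6,[-0.001,0.002,0.029],[0,0,0]],[0.6,[0,0.001,0.027],[0,0,0]],[0.6,[0,0,0],[0,0,0]],[0.6,[0.012,-0.002,0],[0,0,0]],[0.6,[0.015,-0.003,0],[0,0,0]],[0.6,[0.015,-0.003,0],[0,0,0]]]'
python3 -m crank '[[0.6,[0.017,-0.003,0],[0,0,0]],[0.6,[0.017,-0.004,0],[0,0,0]],[0.6,[0.017,-0.003,0],[0,0,0]],[0.6,[0.017,-0.004,0],[0,0,0]],[0.6,[0.017,-0.003,0],[0,0,0]],[0.6,[0.017,-0.004,0],[0,0,0]]]'
python3 - <<'E'
from h import *
snap('top','top6.png')
E
```

```text
time: 10.15
tool_pos: [0.4107, -0.2101, 0.0175]
ee_rot: [3.141, -0.008, -0.199]
wrist_force: [-0.9, -0.5, -0.7]
width: 0.0374
finger_force: 0.7
time: 10.75
tool_pos: [0.5152, -0.2092, 0.0177]
ee_rot: [3.142, -0.007, -0.199]
wrist_force: [-1.8, -0.2, -0.1]
width: 0.0378
finger_force: 0.7
```

View pics/top6.png

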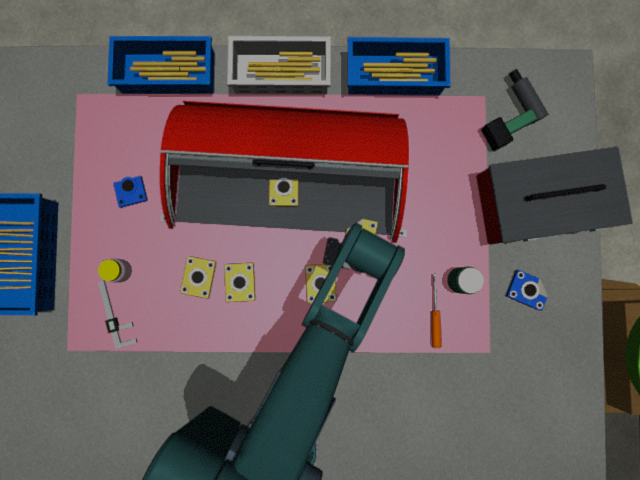

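The chipped plate is moving with the tool, its front at (362,225). The tips are riding high at z 0.0175, so I'll back off, lower them, and continue.

```bash
python3 -m crank '[[0.6,[-0.010,0,0],[0,0,0]],[0.6,[0,0,0.009],[0,0,0]],[0.6,[0.006,0,0],[0,0,0]],[0.6,[0.012,-0.003,0],[0,0,0]],[0.6,[0.016,-0.003,0],[0,0,0]],[0.6,[0.017,-0.003,0],[0,0,0]]]'
python3 -m crank '[[0.6,[0.017,-0.004,0],[0,0,0]],[0.6,[0.017,-0.003,0],[0,0,0]],[0.6,[0.017,-0.004,0],[0,0,0]],[0.6,[0.017,-0.003,0],[0,0,0]],[0.6,[0.015,-0.003,0],[0,0,0]],[0.6,[0.006,-0.001,0],[0,0,0]],[0.6,[0,0,0],[0,0,0]]]'
```

```text
time: 11.4
tool_pos: [0.5538, -0.208, 0.0059]
ee_rot: [-3.14, -0.002, -0.201]
wrist_force: [-2.5, 0.3, 0.2]
width: 0.0376
finger_force: 1.1
time: 12.1
tool_pos: [0.6456, -0.208, 0.0062]
ee_rot: [-3.14, -0.004, -0.2]
wrist_force: [0.3, 0.0, 0.0]
width: 0.0378
finger_force: 0.0
```

```bash
python3 -m crank '[[0.6,[-0.02,0.004,0],[0,0,0]],[0.6,[-0.04,0.008,0],[0,0,0]],[0.6,[-0.04,0.008,-0.02],[0,0,0]],[0.6,[-0.02,0,-0.045],[0,0,0]],[0.6,[-0.02,0,-0.045],[0,0,0]],[0.6,[-0.045,0,-0.02],[0,0,0]],[0.6,[-0.045,0,0],[0,0,0]],[0.6,[-0.04,0,0],[0,0,0]]]'
python3 -m crank '[[0.6,[0,0,0],[0,0,0]],[0.6,[0,0,0],[0,0,0]]]'
python3 - <<'E'
from h import *
s=snap('top','top7.png');W=world(s)
hsv=cv2.cvtColor(s['color'],cv2.COLOR_RGB2HSV)
m=((hsv[...,0]>18)&(hsv[...,0]<40)&(hsv[...,1]>70)).astype(np.uint8);m[:160]=0;m[315:]=0;m[:,:160]=0;m[:,400:]=0
n,l,st,_=cv2.connectedComponentsWithStats(m)
for i in range(1,n):
    if st[i,4]>100:
        P=W[l==i]; q=P-O; print(st[i],np.percentile(q@BX,[2,50,98]).round(3),np.percentile(q@BY,[2,50,98]).round(3),np.median(P[:,2]).round(4))
print(robot.get_obs()['tool_pos'])
E
```

```text
time: 12.9
tool_pos: [0.3742, -0.1739, 0.1369]
ee_rot: [3.141, -0.007, -0.2]
wrist_force: [-0.5, 0.8, 0.2]
width: 0.0372
finger_force: 0.0
time: 13.1
tool_pos: [0.3753, -0.1741, 0.136]
ee_rot: [-3.141, -0.006, -0.201]
wrist_force: [0.7, 0.7, 0.2]
width: 0.0375
finger_force: 0.0
[342 177  36  34 529] [0.069 0.102 0.156] [-0.249 -0.213 -0.163] 0.0178
[269 179  30  28 483] [0.067 0.094 0.139] [-0.038 -0.001  0.042] 0.0174
[180 256  36  42 677] [-0.191 -0.141 -0.09 ] [0.18  0.22  0.261] 0.0182
[225 263  30  39 665] [-0.199 -0.149 -0.099] [0.067 0.106 0.146] 0.0181
[305 264  31  37 573] [-0.177 -0.13  -0.09 ] [-0.153 -0.113 -0.073] 0.0183
[ 0.37603043 -0.17437621  0.13606297]
```

View pics/top7.png

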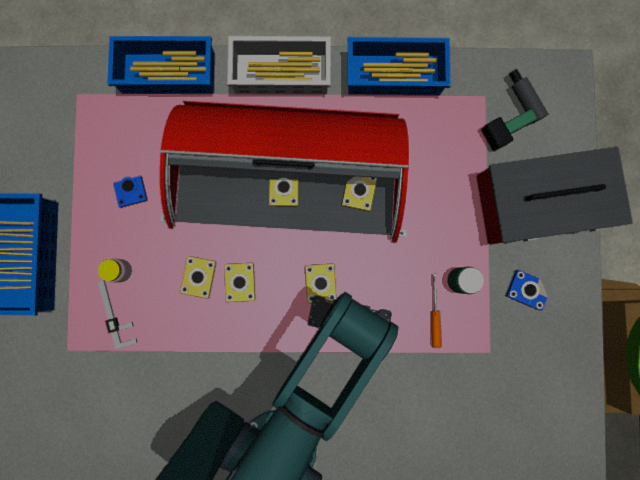

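Both bad plates lie flat inside the box at (284,192) and (360,193), with back edges about 67 mm behind the mouth line. The shutter is up, the other plates have not moved, and the arm is clear. Handing in.

```bash
python3 -c "
from bench import robot
print(robot.close_job())"
```

```text
the job is handed in; nothing more can be done
None
```

The job is handed in, with no verdict shown: in the last picture the shutter stands fully open, both bad plates lie flat inside the box (back edges about 67 mm behind the mouth line), and the good plates and other items have not visibly moved.

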